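Roll the brass bushing up the feed gutter to its stop

ROBOT

A 6-joint arm with a two-finger parallel gripper is mounted at the origin on a cart in front of the work surface, level with it; the furniture and walls round the work are solid. World frame = base frame: x ahead of the robot, y to its left, z up, the work surface at z = 0. Lengths are in m, angles in rad, forces in N, time in s.
With the tool pointing down it reaches from about 0.325 to 0.775 m from the base axis. Payload 5.5 kg.
Tool frame: the origin (TCP) lies between the finger pads; the fingertips stand 14 mm ahead of it and the grasp point (between the pads) lies 5 mm behind it; z points along the fingers, y is the line along which they close (so a half turn about z gives the same grasp; the last joint's range is limited). The gripper opens to 88 mm and grips with 3 to 60 N. Pads are 20 mm wide; open, the fingers measure 115 mm over their backs; the gripper's body (75 mm by 178 mm) begins 61 mm behind the grasp point.
Start: joints at [-1.184, 0.091, 1.231, -0, 1.82, -0.057], TCP at [0.258, -0.542, 0.237] pointing down, gripper open.
Joint ranges: [-2.87, 2.87], [-0.86, 2.18], [0.17, 2.46], [-1.51, 4.65], [0.06, 2.69], [-2.65, 2.65]. Speed limits (rad/s): [2.57, 2.57, 3.01, 3.14, 3.14, 3.14].

INTERFACE

Orientations are given as a rotation vector (axis times angle).
In Python, from cell import bot gives the robot as it stands.
- The arm moves only by the shell command python3 -m pendant 'ROWS'. ROWS is JSON, one flat list of numbers, 7 for each row, row after row: the shift along the tool's x, y, z in mm, then the turn, a rotation vector about the tool's x, y, z in degrees, then the opening, from 0 (shut) to 1 (fully open). In form: [x, y, z, ax, ay, az, jaw, x, y, z, ax, ay, az, jaw, ...]. A call has exactly 8 rows; each row shifts and turns the commanded pose from where the row before left it, along the tool's axes as they then stand; what a row does not reach is not made up. A row lasts 1/8 s, in which the tool goes at most 62.5 mm and 10.7 degrees, less where a joint would pass 70% of its speed; a pose out of reach is approached as far as the arm can. A call with a gripper value outside its range is refused whole. The fingers move at their own pace and stop on an object; the grip force is fixed at half the most. Time passes only in rows, so rows that do not move let the fingers close, or fill a call up. It gives the time, the measured TCP pose, the force, the opening and the grip force at its end, in the units of the state.
- bot.sense(): the state, without advancing time (a new reading comes with each control period).
- bot.camera(name): name is "scene" or "side" or "wrist"; returns a dict with "color" (384x512x3 uint8, red, green, blue), "vfov" (degrees; the focal length in pixels is half the picture's height over the tangent of half this angle, whatever the lens; pixels are square), "cx", "cy" (the principal point, pixels), "rvec" (rotation vector, rad) and "tvec" (3), from world to camera coordinates, as OpenCV has them. Camera axes: x right, y down, z forward; pixel columns grow to the right and rows downward; lengths in m; the calibration is good to about 2 mm. A picture is of the moment at which its call begins. There is no depth.
- bot.close_job(): hands the job in; it is judged then, once.
The state is a dict: "time_s": time; "joints": joint angles; "dq": joint speeds; "effort": joint torques, N m; "tool_pos": TCP position; "ee_rot": TCP orientation; "force": force on the tool from outside, world axes, zero at the start; "wrist_torque": the same for the moment, N m; "gripper_width": opening from 0.0 (shut) to 1.0 (fully open); "gripper_force": force on a finger pad.
Only numpy, scipy, OpenCV 4.12 (cv2) and the standard library are available. Lean on these libraries where they do the work, as an engineer would, in place of code of your own. Each camera call takes 0.05 s, during which the arm holds its last target. There are 200 camera calls.

TASK

In the two-lane sloped feed gutter, push the brass bushing up its lane with closed fingertips, gently and keeping behind it all the way, until it drops over the crest into the seat against the black end stop and cannot roll back. Do not grip it or pick it up, leave the steel bearing at the bottom of the other lane, and disturb nothing else; then take the hand away.

Things in the scene. Friction and masses are not known exactly. Their poses are not given: they have to be found in the camera images.
- gutter: Fixed grey and aluminium feed gutter, base 196 x 150 mm, 66 mm high, two parallel sloped lanes. Origin on the table under it; x level, towards the high end; y across the lanes; z up. Lane centre lines y = +35 and -35 mm; lanes 46 mm wide inside, side walls 4 mm thick, 12 mm over the floor. A low lip at x = -95 mm rises 7 mm over the floor; a part resting on it has its axis at x = -84, z = 38 mm.
- gutter_crest (a point): Crest of the floor, midway between the lanes (gutter x = 45, y = 0, z = 45 mm). The floor climbs to it at 10 degrees; behind it the floor drops 4 mm into the seat. A part let go before the crest rolls back to the low lip.
- gutter_seat (a point): Midway between the lanes (gutter x = 59, y = 0, z = 56 mm), where the axis of a fully seated part passes. The seat floor leans to the black end stop, whose face is at gutter x = 75 mm and top at z = 66 mm.
- brass_bushing: Loose plain brass bushing, 32 mm diameter, 42 mm long, about 0.15 kg, lying across one of the two lanes (which one varies) and resting against the low lip. Origin at its centre, on its axis; its y axis is its own axis, lying along the gutter's y, and it turns about it as it rolls. A few N move it. A tip that meets it above its axis wedges it down instead of rolling it.
- steel_bearing: Loose steel bearing of the same size with two dark grooves and black end seals, lying against the low lip of the other lane. Origin at its centre. It is to stay there.
- vial_blue_cap: Loose bystander: capped sample vial with amber content and blue cap, 28 dia x 52 mm, standing on the table; origin at the centre of its underside.
- lens: Loose bystander: black round auxiliary lens, 52 dia x 34 mm, standing on the table; origin at the centre of its underside.
- tape_ring: Loose bystander: roll of blue tape, 68 dia x 18 mm, standing on the table; origin at the centre of its underside.
- dish: Loose bystander: round grey parts dish, 75 dia x 20 mm, standing on the table; origin at the centre of its underside.
- cap: Loose bystander: black rubber eyepiece cap, 34 dia x 12 mm, standing on the table; origin at the centre of its underside.
- gutter_slope (a point): Point on the gutter's floor line at the low lip, midway between the lanes (gutter x = -95, y = 0, z = 20 mm); x points up along the sloped floor, z square off it. The bushing's axis is 16 mm above this floor.
Not all that is in view belongs to the job. There is more than one size of the brass_bushing; the job needs the smallest.

How it is judged:
By the outcome, as a careful person would: the job done as asked, in the order asked, and still so for the second after the job is handed in, with the robot touching nothing.
It also fails if it takes over 38 s, if anything falls off the work surface, if the arm or the gripper's body presses on something with over 40 N, if the wrist force passes 120 N, or if a joint passes its speed limit or range.

## Working session

There is one attempt and no reset: what is moved stays moved. The work goes in short steps, Python scripts to look and compute and a shell command to move; the robot and the scene stay as the last step left them, time stands still between calls to the robot, and variables do not carry over. Pictures are saved under pics/ and viewed, at most 10 in all, crops included, and the job is handed in when it is done.

```bash
mkdir -p pics; ls; python3 - <<'E'
from cell import bot
import cv2,numpy as np,pickle
s=bot.sense();print(s['time_s'],s['tool_pos'],s['ee_rot'],s['gripper_width'])
for n in ['scene','side']:
    c=bot.camera(n);pickle.dump(c,open(f'pics/{n}0.pkl','wb'))
    cv2.imwrite(f'pics/{n}0.png',cv2.resize(c['color'][:,:,::-1],(768,576),interpolation=cv2.INTER_CUBIC))
    print(n,c['vfov'],c['cx'],c['cy'],c['rvec'],c['tvec'])
E
```

```text
pics
0.0 [ 0.25750238 -0.54162781  0.23548348] [-3.06267780e+00 -6.90923770e-01  4.98767478e-04] 1.0046490609769223
scene 55.87081746355475 252.99960698123206 191.3717483412229 [ 0.95715225 -2.38913752  1.14738414] [0.48198947 0.27554702 0.88245625]
side 42.9681571297504 262.9513977133626 185.1586771530408 [ 2.37254553  0.48001485 -0.18725591] [-0.57159159 -0.07243021  1.7190285 ]
```

View pics/scene0.png

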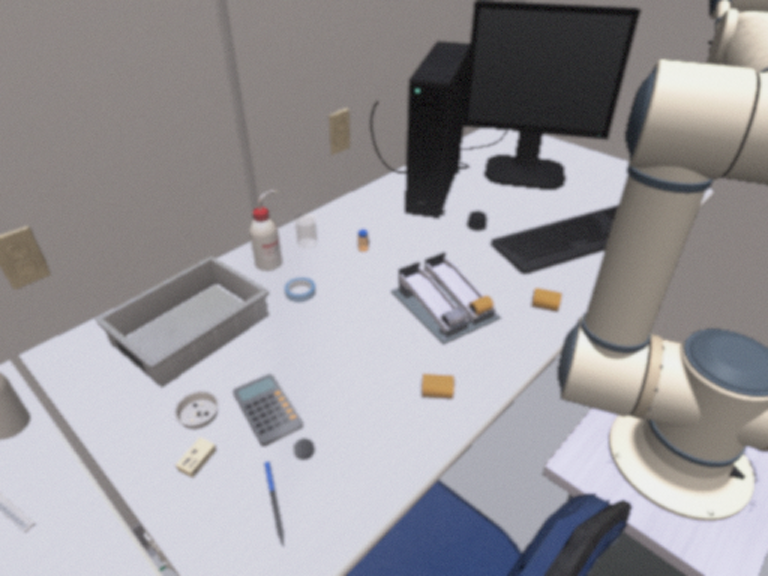

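View pics/side0.png

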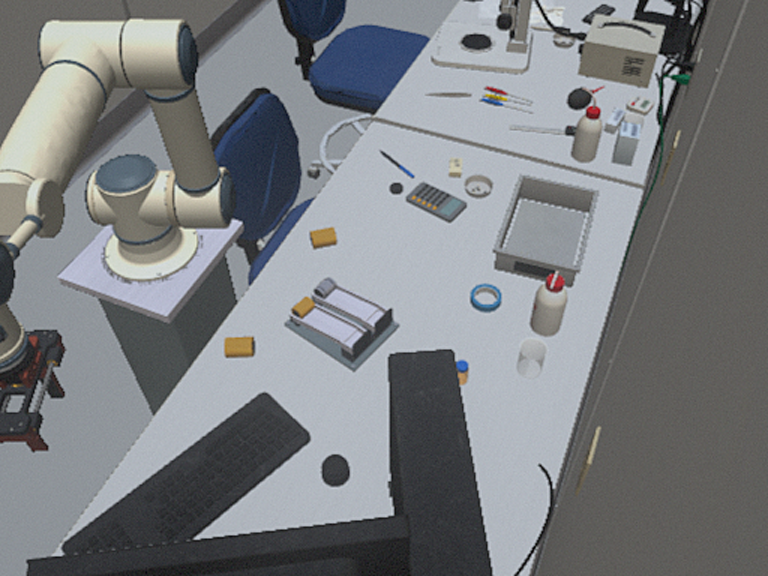

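The gutter holds brass (scene 482,305; side 303,307) and steel (scene 454,320). The larger brass parts lie loose on the table. I'll enlarge the gutter.

```bash
python3 - <<'E'
import cv2,numpy as np,pickle
out=[]
for n,(u,v) in {'scene':(250,158),'side':(182,178)}.items():
    c=pickle.load(open(f'pics/{n}0.pkl','rb'))
    out.append(cv2.resize(c['color'][v:v+72,u:u+100,::-1],(800,576),interpolation=cv2.INTER_CUBIC))
    cv2.imwrite(f'pics/{n}crop.png',out[-1])
E
```

```text
(no output)
```

View pics/scenecrop.png

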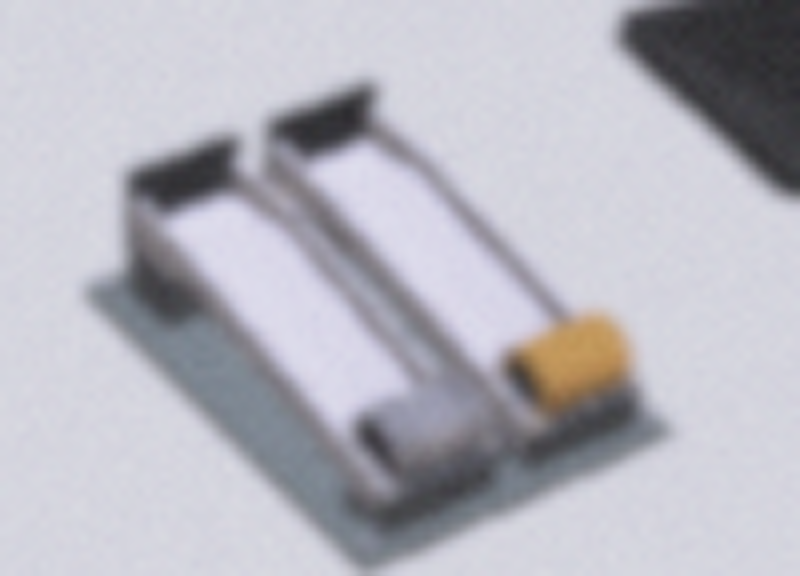

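View pics/sidecrop.png

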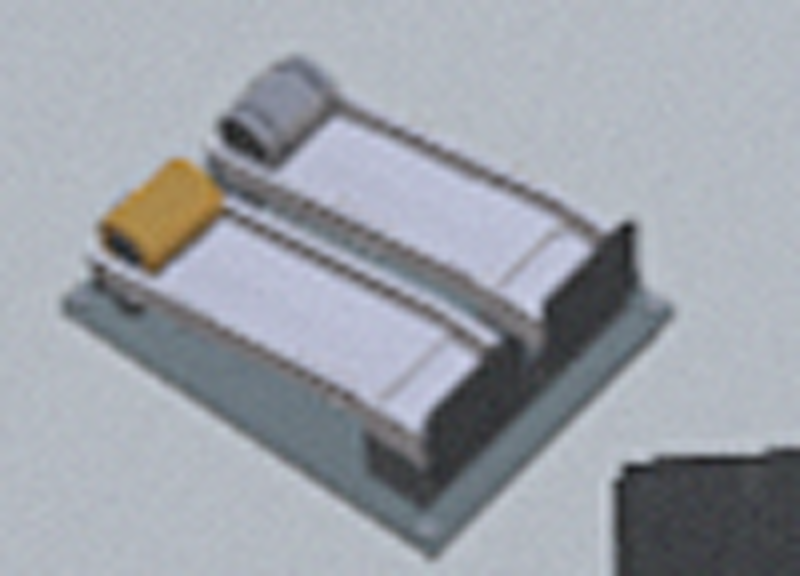

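The base corners, stop tops and both parts read clearly in the two crops. Brass is in the right-hand lane seen from the robot, and the high end faces away from the robot. Next I fit the gutter pose from these pixels.

```bash
cat > h.py <<'E'
import cv2,numpy as np,pickle
from scipy.spatial.transform import Rotation as R
def proj(c,P):
    f=c['color'].shape[0]/2/np.tan(np.radians(c['vfov']/2))
    K=np.array([[f,0,c['cx']],[0,f,c['cy']],[0,0,1]])
    return cv2.projectPoints(np.atleast_2d(P).astype(float),np.array(c['rvec']),np.array(c['tvec']),K,None)[0][:,0]
def g2w(p,P): # p=x,y,yaw ; P in m, gutter
    return R.from_euler('z',p[2]).apply(P)+[p[0],p[1],0]
E
python3 - <<'E'
from h import *
from scipy.optimize import least_squares
obs={'scene':((250,158),[(-98,75,0,365,568),(-98,-75,0,672,435),(98,75,0,86,292),(77,62,66,128,180),(77,8,66,238,138),(77,-8,66,268,122),(77,-62,66,374,86),(-84,-35,38,572,362),(-84,35,38,430,420)]),
'side':((182,178),[(-98,-75,0,64,308),(98,-75,0,432,558),(98,75,0,674,312),(79,62,66,634,222),(79,-62,66,428,412),(79,-8,66,520,338),(-84,-35,38,160,214),(-84,35,38,277,110)])}
C={n:pickle.load(open(f'pics/{n}0.pkl','rb')) for n in obs}
def res(p,per=False):
    r=[]
    for n,((u,v),o) in obs.items():
        o=np.array(o,float);q=proj(C[n],g2w(p,o[:,:3]/1000))
        r.append(q-(o[:,3:]/8+[u,v]-0.44))
    return r if per else np.concatenate(r).ravel()
for y0 in (0,-0.8,.8):
    s=least_squares(res,[0.5,-0.1,y0],loss='soft_l1');print(s.x,np.degrees(s.x[2]),s.cost)
for r in res(s.x,True):print(r.round(1).tolist())
E
```

```text
[ 0.51693454 -0.03873843 -0.24743594] -14.177035276666256 12.442224229178477
[ 0.51693454 -0.03873843 -0.24743594] -14.177035304290417 12.442224229178324
[ 0.51693454 -0.03873843 -0.24743594] -14.177034782802112 12.442224229178784
[[-1.1, 0.0], [-1.7, -1.1], [-1.6, -0.3], [0.3, -0.1], [0.2, -0.1], [0.4, 0.4], [0.2, -0.1], [-0.3, 0.9], [-0.5, 1.7]]
[[0.2, 1.7], [1.8, 1.1], [1.1, 0.7], [-1.2, -1.4], [-0.9, 0.6], [-1.0, -1.7], [-1.3, 0.2], [-1.5, -0.1]]
```

```bash
cat >> h.py <<'E'
G=[0.51693,-0.03874,-0.24744]
def Rt(tilt,yaw): # tool x along lane, z down-forward
    t=np.radians(tilt);z=np.array([np.sin(t),0,-np.cos(t)]);y=np.array([0,-1,0.]);x=np.cross(y,z)
    return R.from_euler('z',yaw)*R.from_matrix(np.c_[x,y,z])
def go(s,edge,tilt,p=G): # edge: gutter mm of the front bottom finger edge -> shift along present tool axes, turn needed
    T=Rt(tilt,p[2]);tcp=g2w(p,np.array(edge)/1000)-T.apply([.010,0,.014])
    R0=R.from_rotvec(s['ee_rot'])
    print('tcp',tcp.round(4),'shift mm',(R0.inv().apply(tcp-s['tool_pos'])*1000).round(1),'turn zy',(R0.inv()*T).as_euler('ZYX',degrees=True).round(2),'rv',np.degrees((R0.inv()*T).as_rotvec()).round(2))
def where(s,p=G):
    T=R.from_rotvec(s['ee_rot']);e=s['tool_pos']+T.apply([.010,0,.014])
    print('t',s['time_s'],'edge gutter mm',(R.from_euler('z',-p[2]).apply(e-[p[0],p[1],0])*1000).round(1),'F gutter',R.from_euler('z',-p[2]).apply(s['force']).round(2))
E
python3 - <<'E'
from h import *
from cell import bot
go(bot.sense(),(-150,-35,110),17)
E
```

```text
tcp [ 0.3497 -0.0326  0.1205] shift mm [ 301.8 -420.   115.9] turn zy [39.58 17.06 -0.08] rv [-5.97 16.34 39.3 ]
```

```bash
python3 -m pendant '[22,-30,0,0,0,0,0, 22,-30,8,0,0,0,0, 22,-30,8,0,0,0,0, 22,-30,8,0,0,0,0, 22,-30,8,0,0,0,0, 22,-30,8,0,0,0,0, 22,-30,8,0,0,0,0, 22,-30,8,0,0,0,0]' && python3 -m pendant '[22,-30,8,0,0,0,0, 22,-30,8,0,0,0,0, 22,-30,8,0,0,0,0, 22,-30,8,0,0,0,0, 22,-30,8,0,0,0,0, 22,-30,8,0,0,0,0, 0,0,0,0,0,9.9,0, 0,0,0,0,0,9.9,0]' && python3 -m pendant '[0,0,0,0,0,9.9,0, 0,0,0,0,0,9.9,0, 0,0,0,0,8.5,0,0, 0,0,0,0,8.5,0,0, 0,0,0,0,0,0,0, 0,0,0,0,0,0,0, 0,0,0,0,0,0,0, 0,0,0,0,0,0,0]'
python3 - <<'E'
from h import *
from cell import bot
s=bot.sense();where(s);go(s,(-135,-35,110),17);print(s['gripper_width'],s['joints'])
c=bot.camera('wrist');pickle.dump(c,open('pics/w1.pkl','wb'));cv2.imwrite('pics/w1.png',cv2.resize(c['color'][:,:,::-1],(768,576),interpolation=cv2.INTER_CUBIC))
E
```

```text
time_s: 1.1
tool_pos: [0.3135, -0.2483, 0.18]
ee_rot: [-3.064, -0.691, 0.0]
force: [0.2, 0.2, 0.3]
gripper_width: 0.131
gripper_force: 0.0
time_s: 2.1
tool_pos: [0.3552, -0.0297, 0.1321]
ee_rot: [-3.138, -0.148, 0.002]
force: [-0.3, -0.1, -0.0]
gripper_width: 0.002
gripper_force: 0.0
time_s: 3.1
tool_pos: [0.3744, -0.0309, 0.1351]
ee_rot: [3.05, -0.381, 0.43]
force: [0.6, 0.4, -0.5]
gripper_width: 0.007
gripper_force: 0.0
t 3.1 edge gutter mm [-126.6  -27.4  124.4] F gutter [ 0.47  0.53 -0.48]
tcp [ 0.3642 -0.0363  0.1205] shift mm [-12.3   7.6  11.7] turn zy [-0.01  0.93  0.22] rv [ 0.22  0.93 -0.02]
0.006796488040904705 [-0.14409374 -0.85564982  2.15599418 -0.032348    1.56262418  1.67072001]
```

View pics/w1.png

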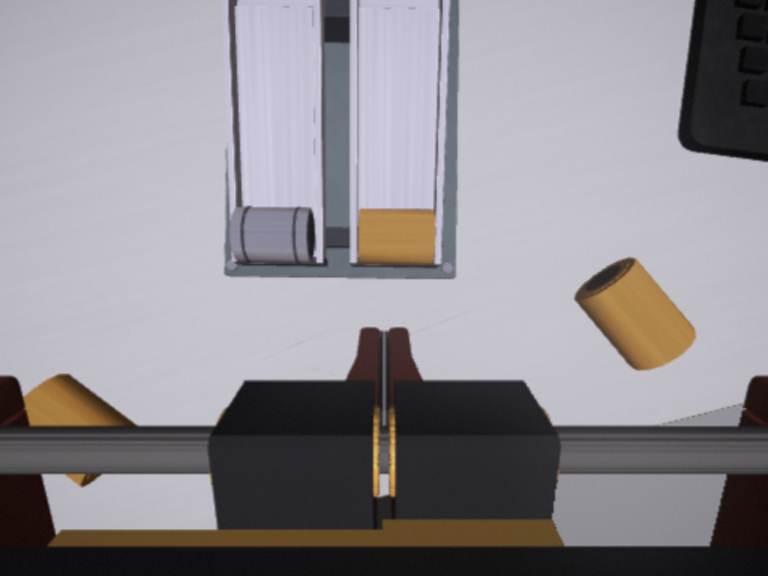

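The wrist view shows the bushing at about (397,237), steel at (273,235), the base's low corners at (226,277) and (456,277), and the fingertip seam at (385,330). I'll refine the pose with these.

```bash
python3 - <<'E'
from h import *
from scipy.optimize import least_squares
c=pickle.load(open('pics/w1.pkl','rb'))
o=np.array([(-98,75,0,225,279),(-98,-75,0,457,279),(-84,-35,38,397,236),(-84,35,38,273,235),(45,58,46,235,7),(45,12,46,315,7),(45,-12,46,357,7),(45,-58,46,441,7)],float)
def res(p): return (proj(c,g2w(p,o[:,:3]/1000))-o[:,3:]/1.5+.33).ravel()
s=least_squares(res,G);print(s.x,np.degrees(s.x[2]));print(res(s.x).reshape(-1,2).round(1).tolist());print(res(G).reshape(-1,2).round(1).tolist())
from cell import bot
st=bot.sense()
T=R.from_rotvec(st['ee_rot'])
for P in [(0,0,.014),(.01,0,.014)]: print(proj(c,st['tool_pos']+T.apply(P))*1.5)
E
```

```text
[ 0.51810888 -0.04038301 -0.25742469] -14.749348254198932
[[1.8, -8.0], [-1.2, -6.6], [-0.3, 3.5], [1.2, 3.4], [-1.4, 0.7], [0.1, 1.3], [0.6, 1.6], [-0.7, 2.2]]
[[1.5, -5.7], [-1.5, -5.8], [-0.9, 4.9], [0.7, 5.6], [-3.5, 3.2], [-2.0, 3.3], [-1.5, 3.3], [-2.8, 3.3]]
[[381.81297604 355.15564702]]
[[381.78542357 331.08606087]]
```

```bash
python3 - <<'E'
from h import *
from scipy.optimize import least_squares
c=pickle.load(open('pics/w1.pkl','rb'))
o=np.array([(-84,-35,38,397,236),(-84,35,38,273,235),(45,58,46,235,7),(45,12,46,315,7),(45,-12,46,357,7),(45,-58,46,441,7)],float)
def res(p): return (proj(c,g2w(p,o[:,:3]/1000))-o[:,3:]/1.5+.33).ravel()
s=least_squares(res,G);print(s.x,np.degrees(s.x[2]));print(res(s.x).reshape(-1,2).round(1).tolist())
for x in(-98,-102,-106):print(proj(c,g2w(s.x,np.array([(x,75,0),(x,75,6),(x,-75,0),(x,-75,6)])/1000)).round(1).tolist())
print('lip top',proj(c,g2w(s.x,np.array([(-95,-35,27),(-97,-35,27)])/1000))*1.5)
from cell import bot
p=s.x;st=bot.sense();where(st,p);go(st,(-125,-35,100),14,p);go(st,(-113,-35,33),17,p);go(st,(-113,-35,33),14,p)
E
```

```text
[ 0.51981833 -0.0408899  -0.25876048] -14.825883243823817
[[-0.4, 1.5], [1.2, 1.3], [-1.2, -1.5], [0.2, -0.8], [0.8, -0.5], [-0.5, 0.1]]
[[151.5, 175.8], [149.3, 175.4], [303.1, 177.4], [304.0, 177.1]]
[[151.4, 179.8], [149.3, 179.6], [303.0, 181.4], [304.0, 181.2]]
[[151.4, 183.9], [149.2, 183.7], [303.0, 185.4], [304.0, 185.3]]
lip top [[395.19636007 258.10034471]
 [395.16260829 261.43189124]]
t 3.15 edge gutter mm [-129.7  -27.5  124.3] F gutter [-0.33  0.    0.17]
tcp [ 0.3774 -0.0394  0.1112] shift mm [-1.8  7.4 24.3] turn zy [ 0.61 -2.06  0.04] rv [ 0.05 -2.06  0.61]
tcp [ 0.3884 -0.0423  0.0435] shift mm [-9.6  7.3 92.5] turn zy [0.61 0.94 0.04] rv [0.03 0.94 0.61]
tcp [ 0.389  -0.0425  0.0442] shift mm [-8.8  7.3 92. ] turn zy [ 0.61 -2.06  0.04] rv [ 0.05 -2.06  0.61]
```

```bash
sed -i 's/^G=.*/G=[0.51982,-0.04089,-0.25876]/' h.py; python3 -m pendant '[0,1,8,0,0,0.6,0, -1,1,10,0,0,0,0, -1,1,10,0,0,0,0, -2,1,10,0,0,0,0, -2,1,10,0,0,0,0, -2,1,10,0,0,0,0, -2,1,10,0,0,0,0, -2,0.4,10,0,0,0,0]'
python3 - <<'E'
from h import *
from cell import bot
s=bot.sense();where(s);go(s,(-113,-35,33),16);print(s['joints'].round(3))
c=bot.camera('wrist');pickle.dump(c,open('pics/w2.pkl','wb'));a=c['color'][100:292,140:396,::-1];cv2.imwrite('pics/w2.png',cv2.resize(a,(768,576),interpolation=cv2.INTER_CUBIC))
E
```

```text
time_s: 4.15
tool_pos: [0.3822, -0.0406, 0.0555]
ee_rot: [3.049, -0.396, 0.43]
force: [0.0, 0.1, 0.4]
gripper_width: 0.007
gripper_force: 0.0
t 4.15 edge gutter mm [-119.7  -35.    44.8] F gutter [-0.01  0.13  0.43]
tcp [ 0.3886 -0.0424  0.0437] shift mm [ 3.1  0.  13.2] turn zy [ 0.02 -0.04  0.04] rv [ 0.04 -0.04  0.02]
[-0.173 -0.83   2.283 -0.025  1.409  1.657]
```

View pics/w2.png

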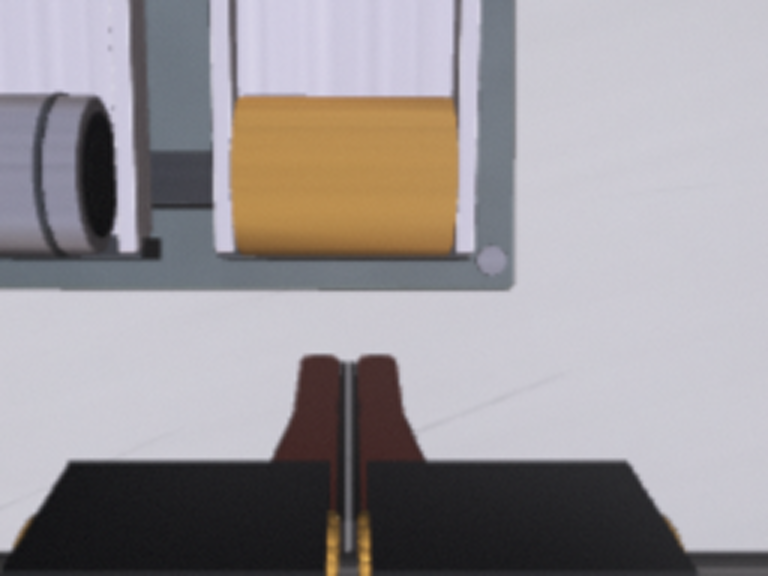

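The seam (348) lines up with the bushing centre (345), and the gap is about 19 mm. Lowering behind it.

```bash
python3 -m pendant '[1,0,4.5,0,0,0,0, 1,0,4.5,0,0,0,0, 1,0,4.5,0,0,0,0, 3,0,1,0,0,0,0, 3,0,1,0,0,0,0, 2,0,0.6,0,0,0,0, 0,0,0,0,0,0,0, 0,0,0,0,0,0,0]'
python3 - <<'E'
from h import *
from cell import bot
s=bot.sense();where(s);print(s['joints'].round(3))
E
```

```text
time_s: 5.2
tool_pos: [0.3966, -0.0444, 0.0438]
ee_rot: [3.049, -0.396, 0.429]
force: [1.0, -0.2, 0.5]
gripper_width: 0.005
gripper_force: 0.0
t 5.2 edge gutter mm [-104.7  -34.9   33.1] F gutter [1.02 0.04 0.54]
[-0.177 -0.764  2.269 -0.024  1.357  1.654]
```

```bash
python3 -m pendant '[2.5,0,0.8,0,0,0,0, 2.5,0,0.8,0,0,0,0, 3,0,0.9,0,0,0,0, 3,0,0.9,0,0,0,0, 3.5,0,0.7,0,0,0,0, 4,0,0.8,0,0,0,0, 4,0,0.8,0,0,0,0, 4,0,0.8,0,0,0,0]'
python3 - <<'E'
from h import *
from cell import bot
s=bot.sense();where(s);print(s['joints'].round(3))
c=bot.camera('wrist');a=c['color'][80:272,140:396,::-1];cv2.imwrite('pics/w3.png',cv2.resize(a,(768,576),interpolation=cv2.INTER_CUBIC))
E
```

```text
time_s: 6.2
tool_pos: [0.4233, -0.0515, 0.0449]
ee_rot: [3.049, -0.396, 0.429]
force: [-0.9, 1.5, 0.7]
gripper_width: 0.008
gripper_force: 0.5
t 6.2 edge gutter mm [-77.1 -34.9  34.2] F gutter [-1.29  1.24  0.66]
[-0.184 -0.656  2.206 -0.022  1.312  1.648]
```

View pics/w3.png

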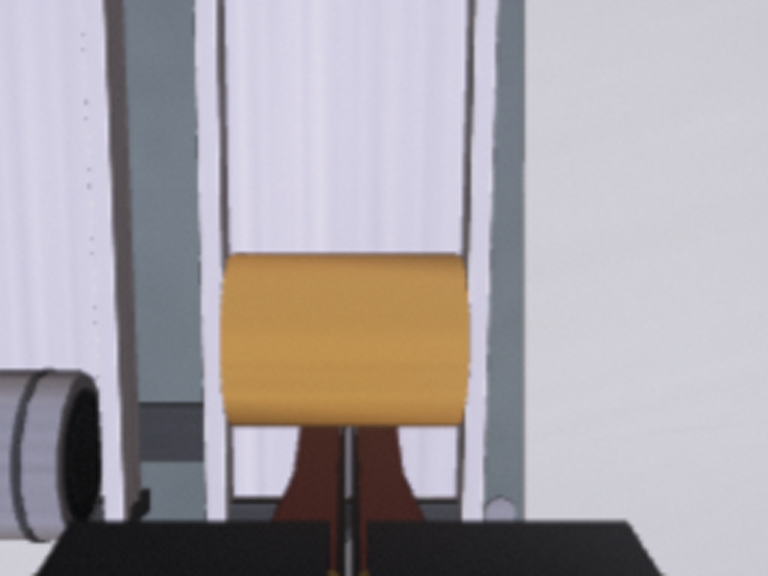

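The bushing rides up ahead of the fingers, square and centred (345,340), and the steel has stayed at its lip. Continuing.

```bash
python3 -m pendant '[4,0,0.5,0,0,0,0, 4,0,0.5,0,0,0,0, 4,0,0.5,0,0,0,0, 4,0,0.5,0,0,0,0, 4,0,0.5,0,0,0,0, 4,0,0.5,0,0,0,0, 4,0,0.5,0,0,0,0, 4,0,0.5,0,0,0,0]' && python3 -m pendant '[4,0,0.5,0,0,0,0, 4,0,0.5,0,0,0,0, 4,0,0.5,0,0,0,0, 4,0,0.5,0,0,0,0, 4,0,0.5,0,0,0,0, 4,0,0.5,0,0,0,0, 4,0,0.5,0,0,0,0, 4,0,0.5,0,0,0,0]'
python3 -c "
from h import *
from cell import bot
s=bot.sense();where(s);print(s['joints'].round(3))"
```

```text
time_s: 7.25
tool_pos: [0.4541, -0.0596, 0.0499]
ee_rot: [3.049, -0.396, 0.429]
force: [-1.3, -0.2, -0.0]
gripper_width: 0.005
gripper_force: 0.5
time_s: 8.25
tool_pos: [0.4849, -0.0677, 0.0548]
ee_rot: [3.049, -0.396, 0.429]
force: [-1.9, 2.1, 0.3]
gripper_width: 0.004
gripper_force: 0.5
t 8.25 edge gutter mm [-13.4 -34.9  44.2] F gutter [-2.41  1.54  0.29]
[-0.196 -0.439  2.046 -0.019  1.255  1.637]
```

```bash
python3 -m pendant '[4,0,0.4,0,0,0,0, 4,0,0.4,0,0,0,0, 4,0,0.4,0,0,0,0, 4,0,0.4,0,0,0,0, 4,0,0.4,0,0,0,0, 4,0,0.4,0,0,0,0, 4,0,0.4,0,0,0,0, 4,0,0.4,0,0,0,0]'
python3 - <<'E'
from h import *
from cell import bot
s=bot.sense();where(s)
c=bot.camera('wrist');a=c['color'][80:272,140:396,::-1];cv2.imwrite('pics/w4.png',cv2.resize(a,(768,576),interpolation=cv2.INTER_CUBIC))
E
```

```text
time_s: 9.25
tool_pos: [0.5154, -0.0758, 0.0606]
ee_rot: [3.049, -0.396, 0.429]
force: [-0.5, 0.9, 1.3]
gripper_width: 0.005
gripper_force: 0.5
t 9.25 edge gutter mm [ 18.2 -34.9  49.9] F gutter [-0.73  0.72  1.27]
```

View pics/w4.png

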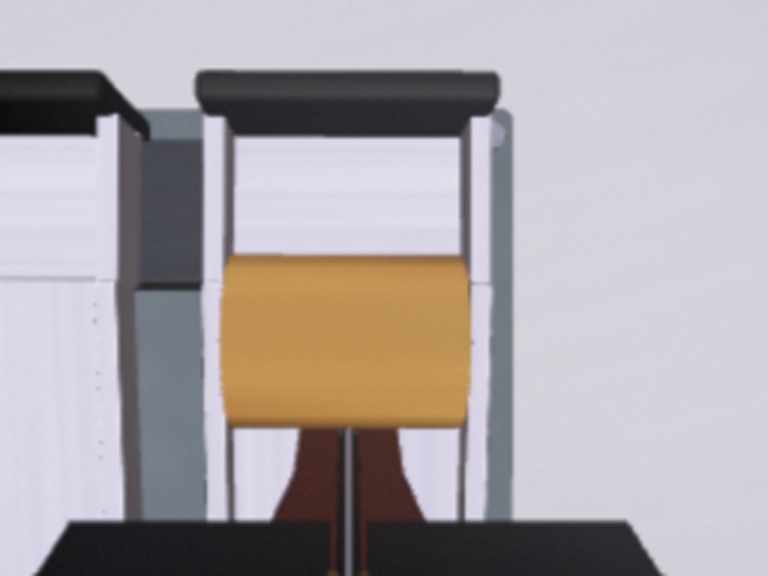

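Everything is on track; the crest line shows at y≈280. Now slowly over it.

```bash
python3 -m pendant '[2.5,0,0.25,0,0,0,0, 2.5,0,0.25,0,0,0,0, 2.5,0,0.25,0,0,0,0, 2.5,0,0.25,0,0,0,0, 2.5,0,0.25,0,0,0,0, 2.5,0,0.25,0,0,0,0, 2.5,0,0.25,0,0,0,0, 0,0,0,0,0,0,0]'
python3 - <<'E'
from h import *
from cell import bot
s=bot.sense();where(s)
c=bot.camera('wrist');a=c['color'][80:272,140:396,::-1];cv2.imwrite('pics/w5.png',cv2.resize(a,(768,576),interpolation=cv2.INTER_CUBIC))
E
```

```text
time_s: 10.3
tool_pos: [0.5321, -0.0802, 0.0638]
ee_rot: [3.049, -0.396, 0.43]
force: [-1.6, 1.1, 0.8]
gripper_width: 0.005
gripper_force: 0.0
t 10.3 edge gutter mm [ 35.4 -34.9  53.1] F gutter [-1.88  0.66  0.82]
```

View pics/w5.png

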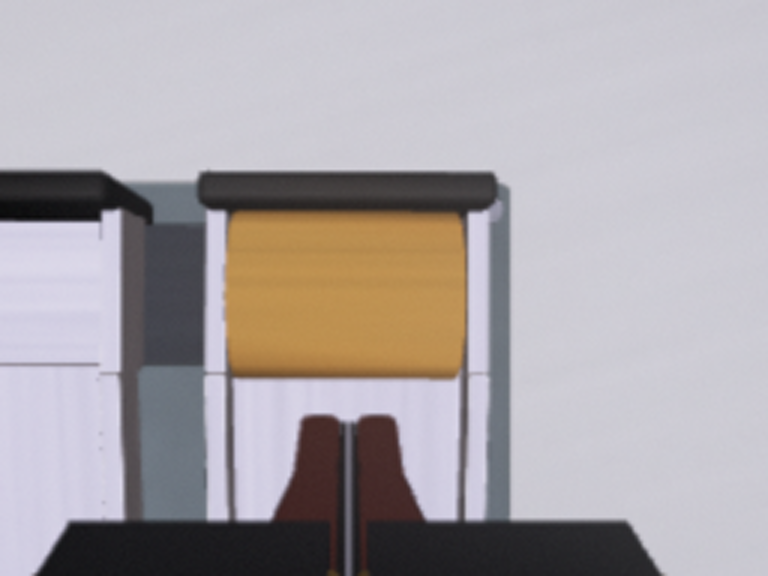

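The bushing has rolled ahead of the fingers and lies against the black stop (y 212 to 378), clear of the tips at 415. Withdrawing up and back.

```bash
python3 -m pendant '[-3,0,-4,0,0,0,0, -3,0,-10,0,0,0,0, 0,0,-16,0,0,0,0, 0,0,-20,0,0,0,0, 0,0,-20,0,0,0,0, 0,0,-20,0,0,0,0, 0,0,-16,0,0,0,0, 0,0,-8,0,0,0,0]' && python3 -m pendant '[0,0,0,0,0,0,0, 0,0,0,0,0,0,0, 0,0,0,0,0,0,0, 0,0,0,0,0,0,0, 0,0,0,0,0,0,0, 0,0,0,0,0,0,0, 0,0,0,0,0,0,0, 0,0,0,0,0,0,0]'
python3 - <<'E'
from h import *
from cell import bot
s=bot.sense();where(s)
c=bot.camera('wrist');cv2.imwrite('pics/w6.png',cv2.resize(c['color'][:,:,::-1],(768,576),interpolation=cv2.INTER_CUBIC))
E
```

```text
time_s: 11.35
tool_pos: [0.4961, -0.0705, 0.1735]
ee_rot: [3.049, -0.396, 0.433]
force: [0.1, -0.3, 0.4]
gripper_width: 0.001
gripper_force: 0.0
time_s: 12.35
tool_pos: [0.4959, -0.0705, 0.1716]
ee_rot: [3.049, -0.396, 0.429]
force: [0.4, 0.5, -0.1]
gripper_width: 0.006
gripper_force: 0.0
t 12.35 edge gutter mm [ -2.  -34.8 161. ] F gutter [ 0.29  0.57 -0.12]
```

View pics/w6.png

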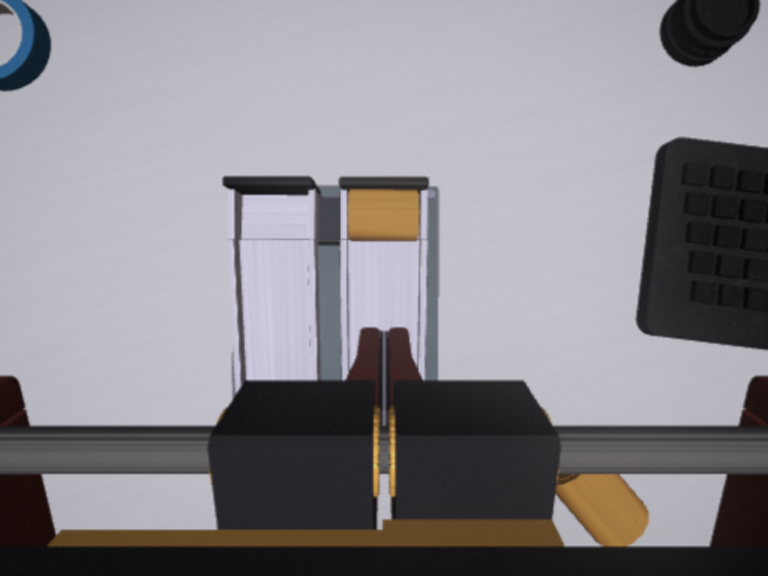

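The bushing (383,215) sits in the seat against the stop and the hand is clear. The steel's lane shows nothing up the slope, so I'm handing the job in.

```bash
python3 -c "
from cell import bot
print(bot.close_job())"
```

```text
the job is handed in; nothing more can be done
None
```

The smallest brass bushing was pushed up its lane with closed fingertips and dropped over the crest into the seat against the black stop. The hand then withdrew clear. I last saw the steel bearing in place at its lip early in the push; the gripper hid the lip in the final picture. Handed in at about 12.4 s.

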